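Dock the stake block and rock a jammed forming stake free

ROBOT

A 6-joint arm with a two-finger parallel gripper is mounted at the origin on the work surface. World frame = base frame: x ahead of the robot, y to its left, z up, the work surface at z = 0. Lengths are in mm, angles in rad, forces in N, time in s.
With the tool pointing down it reaches from about 350 to 975 mm from the base axis. Payload 7.1 kg.
Tool frame: the origin (TCP) lies on the front face of the gripper's body, between the roots of the fingers; the fingertips stand 80 mm ahead of it and the grasp point (between the pads) lies 61 mm ahead of it (env.tips_ahead is the distance from the TCP to the fingertips, in mm); z points along the fingers, y is the line along which they close (so a half turn about z gives the same grasp; the last joint's range is limited). The gripper opens to 88 mm and grips with 3 to 60 N. Pads are 20 mm wide; open, the fingers measure 115 mm over their backs; the gripper's body (75 mm by 178 mm) begins 61 mm behind the grasp point.
Start: joints at [-1.196, 0.423, 1.63, -0, 1.089, -0.019], TCP at [239.829, -577.138, 302.675] pointing down, gripper open.
Joint ranges: [-3, 3], [-0.9, 2.11], [0.09, 2.58], [-1.31, 4.45], [0.11, 2.69], [-2.54, 2.54]. Speed limits (rad/s): [2.39, 2.39, 3.01, 3.14, 3.14, 3.14].

INTERFACE

Orientations are given as a unit quaternion [x, y, z, w].
In Python, from station import env, set_gripper, viewer, workorder gives the robot as it stands. Calls block until the motion is done:
- env.reach(position, orientation): joint-space move of the TCP to a pose.
- env.move_l(position, rot=None, rate=150, f_stop=None): straight line of the TCP; rot=None keeps the orientation; rate is the mean speed in mm/s. With f_stop (N) it stops when the force on the tool has changed by that much, and returns True; else False.
- env.move_joints(angles): joint-space move.
- set_gripper(opening): finger opening in mm; the grip force is fixed at half the most; returns when the fingers have stopped.
- env.hold(seconds).
- env.ik(position, orientation): joint angles nearest the present ones, or None.
- env.read_state(): the state.
- viewer.camera(name): name is "side" or "top"; returns the picture (420x560x3 uint8, blue, green, red); there is no depth.
- viewer.camera_params(name): a dict with "fx", "fy", "cx", "cy" (pixels), "pose" (4x4, takes a point from camera to world coordinates). Camera axes: x right, y up, looking along -z (the intrinsics and any distortion apply to the point x, -y, -z); pixel columns grow to the right and rows downward; lengths in mm; the calibration is good to about 2 mm. A picture is of the moment at which its call begins. camera_params takes no time and is no camera call.
A pose or a line that the arm cannot do raises env.IKError and nothing moves.
- workorder.sign_off(): hands the job in; it is judged then, once.
The state is a dict: "time_s": time; "qpos": joint angles; "dq": joint speeds; "tau": joint torques, N m; "tool_pos": TCP position; "orientation": TCP orientation; "force": force on the tool from outside, world axes, zero at the start; "wrist_torque": the same for the moment, N m; "width": finger opening in mm; "grip_force": force on a finger pad.
Only numpy, scipy, OpenCV 4.12 (cv2) and the standard library are available. Lean on these libraries where they do the work, as an engineer would, in place of code of your own. Each camera call takes 0.05 s, during which the arm holds its last target. There are 200 camera calls.

TASK

Push the sled that carries the wooden stake block along the rollers, fully home against the end stop of the bay, where the steel lips hold it down. Then take hold of the steel stake that is stuck in the block, rock it side to side, across the track, until it has spread both jaws and comes free, and lift it until its foot is a centimetre or two clear of the top of the block. Finish still holding it there, upright, still and above its socket, with the sled left home in the bay and the other tools on the bench left where they are.

Things in the scene. Friction and masses are not known exactly. Their poses are not given: they have to be found in the camera images.
- track: Fixed roller run: two wooden side rails along its y axis (y -155 to +255 mm, inner faces x = +-68, outer +-80, tops 48 mm high), between them 11 free steel rollers, axes along x, tops 35 mm above the bench. Origin on the bench, midway between the rails. The bay is the -y end: a wooden end stop across it, face at y = -148 mm, 66 mm high.
- bay (a point): Fixed point where the sled's origin lies when fully home: track frame (0, -83, 35) mm, axes as the track's; push towards -y. Here two steel lips on the rails (x = 53 to 80 mm either side, track y = -145 to -20, 48 to 54 mm high) reach over the edges of the sled's plate, 3 mm above it.
- sled: Loose sled on the rollers, 0.8 to 1.1 kg, rolls freely, starts 190 to 230 mm short of home. Aluminium plate 130 x 130 x 10 mm carrying a light wooden block, 90 mm (x, across the track) by 120 mm (y, along it), its top 55 mm above the plate's underside. Origin: centre of the plate's underside; axes parallel to the track's.
- socket_top (a point): Centre of the socket's mouth in the block's top, (0, 0, 55) mm in the sled's frame. The socket is a slot 19 mm wide in y: at the top 60 mm long in x, with a sliding steel jaw in each half; the lowest 19 mm is 28 mm long in x; its floor is 45 mm below this point.
- stake: The stuck steel stake, 0.3 to 0.6 kg, 130 mm tall, upright in the block with 45 mm of it below the block's top. Origin: centre of the foot's underside, z up, x and y as the sled's. From below: heel 24 (x) by 16 (y), 14 mm high; tang 13 (x) by 16 (y) up to 58 mm; square body 26 x 26 up to 117 mm; ball end, radius 13. Pulled straight it rises about 6 mm, then the heel catches under the jaws.
- stake_grip (a point): Point on the stake's axis 88 mm above its foot, mid-height of the square part, where to grip it. Axes as the stake's. Leaning the stake about its foot by about 0.2 rad towards +x, then -x, makes the tang push each jaw outward; then it lifts out. Lift it some 3 mm before leaning so that the heel turns freely.
- jaw_near (a joint): Steel jaw (14 x 17 mm, 25 mm high, top level with the block's top) on the -x side of the socket: how far it has been pushed outward (-x), in m, 0 to 0.008. It slides stiffly (about 5 N) and stays where it is left. At 0 it stands 1.5 mm from the tang and covers 4 mm of the heel; past about 0.005 it clears the heel.
- jaw_far (a joint): The same jaw on the +x side of the socket, pushed outward towards +x.
- stake_b: Bystander: a dark steel mushroom stake, 111 mm tall, standing in the dark wooden rack (160 x 60 x 45 mm) beyond the bay's end stop. Leave it.
- stake_c: Bystander: a dark steel T-shaped stake, 100 mm tall, in the same rack. Leave it.
- hammer: Bystander: hammer lying beyond the +x rail.
- driver: Bystander: screwdriver lying beside the -x rail.
- pliers: Bystander: pliers about 140 mm long lying beyond the +y end of the track, 10 mm high.
- handpiece: Bystander: cylindrical motor handpiece, 140 mm long, 26 mm thick, beside the +x rail.
- tin: Bystander: round tin, 60 mm across, 30 mm high, beside the +x rail.
Mind the look-alikes: they are no part of the job. Leave any red or yellow look-alike of the sled alone.

How it is judged:
By the outcome, as a careful person would: the job done as asked, in the order asked, and still so for the second after the job is handed in, while the arm keeps its last pose, push and grip.
It also fails if it takes over 51 s, if anything falls off the work surface, if the arm or the gripper's body presses on something with over 40 N, if the wrist force passes 120 N, or if a joint passes its speed limit or range.

## Working session

There is one attempt and no reset: what is moved stays moved. The work goes in short steps, each a Python script; the robot and the scene stay as the last script left them, time stands still between calls to the robot, and variables do not carry over. Pictures are saved under pics/ and viewed, at most 10 in all, crops included, and the job is handed in when it is done.

```bash
ls; mkdir -p pics; python3 - <<'E'
from station import env, viewer
import cv2
for n in ("side","top"):
    cv2.imwrite(f"pics/{n}0.png",viewer.camera(n)); p=viewer.camera_params(n); print(n,p)
print(env.read_state())
E
```

```text
pics
side {'fx': 403.4416555825959, 'fy': 403.4416555825959, 'cx': 280.07307105652694, 'cy': 210.7163867786526, 'pose': array([[-8.96561473e-01,  3.00781601e-01, -3.25127597e-01,
         2.37647850e+02],
       [-4.42770597e-01, -5.89619325e-01,  6.75502221e-01,
         6.39885805e+02],
       [ 1.14771250e-02,  7.49586206e-01,  6.61807219e-01,
         7.09681111e+02],
       [ 0.00000000e+00,  0.00000000e+00,  0.00000000e+00,
         1.00000000e+00]])}
top {'fx': 400.3663132511194, 'fy': 400.3663132511194, 'cx': 276.6552212917622, 'cy': 214.7888432798509, 'pose': array([[ 1.97411863e-02,  9.85467896e-01, -1.68710731e-01,
         3.72922724e+02],
       [-9.99784860e-01,  1.83833711e-02, -9.60648524e-03,
        -3.71945323e+00],
       [-6.36541082e-03,  1.68864078e-01,  9.85618793e-01,
         1.03958602e+03],
       [ 0.00000000e+00,  0.00000000e+00,  0.00000000e+00,
         1.00000000e+00]])}
{'time_s': 0.1, 'qpos': array([-1.19600927e+00,  4.23745093e-01,  1.63060437e+00, -2.18962581e-05,
        1.08859573e+00, -1.89926442e-02]), 'dq': array([-9.81721957e-04, -3.41330588e-04, -2.44657266e-03,  1.50803037e-03,
        3.73179936e-05,  1.25867180e-03]), 'tau': array([-1.53823181e-03, -5.45617604e+01, -2.74322748e+01,  6.45323494e-02,
        1.88234914e-02, -6.16924623e-06]), 'tool_pos': array([ 239.68213023, -576.79314554,  301.99504107]), 'orientation': array([ 9.80678509e-01,  1.95625164e-01, -1.29216598e-04, -6.63882847e-04]), 'force': array([-0.20463823, -0.3399888 , -0.43329789]), 'wrist_torque': array([ 0.02293505,  0.01873907, -0.00208086]), 'grip_force': 0.0, 'width': 87.7414738409105}
```

View pics/side0.png

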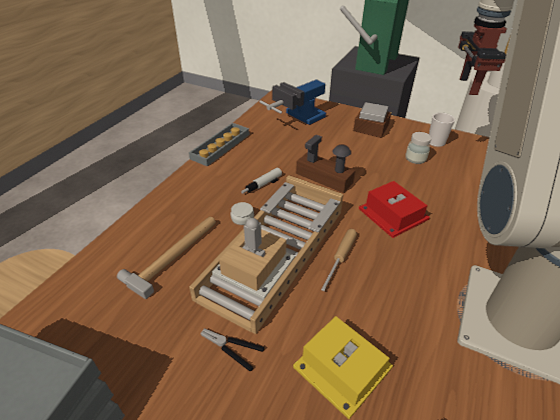

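View pics/top0.png

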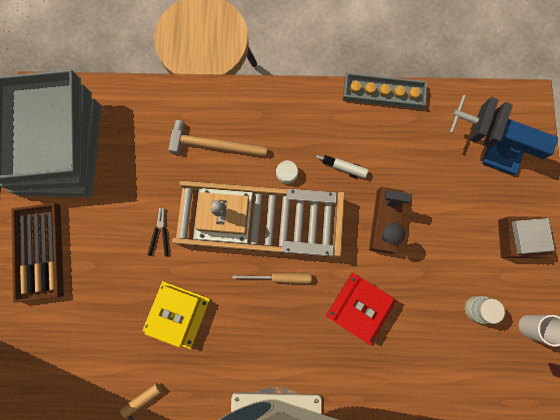

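Candidates in the top view: the wooden-block sled at (222,215) with the steel stake, whose ball is at about (218,207). Look-alikes are the yellow sled (178,315), the red sled (362,308), and the rack stakes at (393,233) and (398,197). I choose the wooden one on the rollers. In the side view its stake is at (252,235). Next is one close crop of both views.

```bash
python3 - <<'E'
import cv2,numpy as np
t=cv2.imread("pics/top0.png")[170:270,165:355]; s=cv2.imread("pics/side0.png")[165:335,185:350]
t=cv2.resize(t,None,fx=4,fy=4,interpolation=cv2.INTER_CUBIC)
s=cv2.resize(s,None,fx=3.5,fy=3.5,interpolation=cv2.INTER_CUBIC)
cv2.imwrite("pics/tc.png",t);cv2.imwrite("pics/sc.png",s);print(t.shape,s.shape)
E
```

```text
(400, 760, 3) (595, 578, 3)
```

View pics/tc.png

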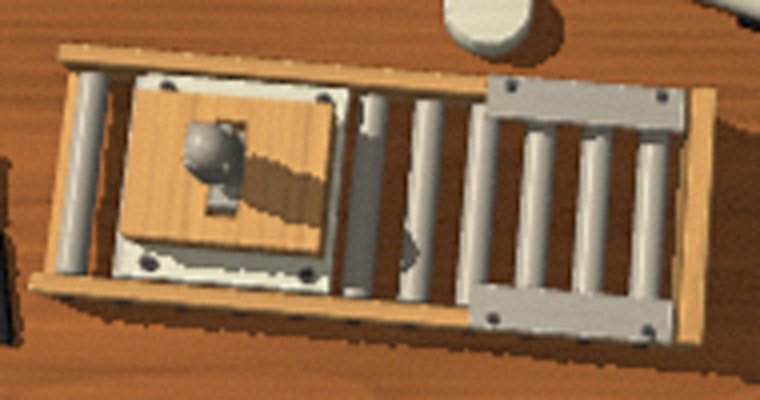

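View pics/sc.png

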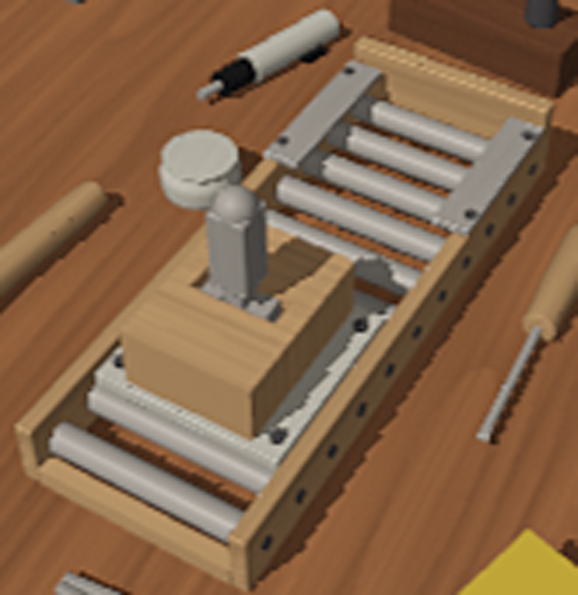

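Both crops show the natural-wood block on the aluminium plate with the steel stake upright in its slot, clear of the lips. In the top crop, the block-top corners are (138,90), (333,102), (322,256) and (121,238), and the ball is at (213,152). In the side crop, the corners are (122,340), (252,383) and (355,262), and the ball is at (237,206). Next I triangulate these.

```bash
cat > h.py <<'E'
import numpy as np
from station import viewer
OFF={"top":(165,170,4.),"side":(185,165,3.5)}
def ray(n,u,v):
    p=viewer.camera_params(n); T=p["pose"]
    d=T[:3,:3]@np.array([(u-p["cx"])/p["fx"],-(v-p["cy"])/p["fy"],-1]); return T[:3,3],d/np.linalg.norm(d)
def cr(n,uv):
    a,b,s=OFF[n]; return ray(n,(uv[0]+.5)/s-.5+a,(uv[1]+.5)/s-.5+b)
def plane(r,z): c,d=r; return c+d*(z-c[2])/d[2]
def tri(r1,r2):
    A=np.stack([r1[1],-r2[1]],1); t=np.linalg.lstsq(A,r2[0]-r1[0],rcond=None)[0]
    a=r1[0]+t[0]*r1[1]; b=r2[0]+t[1]*r2[1]; return (a+b)/2,np.linalg.norm(a-b)
E
python3 - <<'E'
from h import *
np.set_printoptions(precision=1,suppress=True)
for k,a,b in [("blk++",(138,90),(122,340)),("blk-+",(121,238),(252,383)),("blk--",(322,256),(355,262)),("ball",(213,152),(237,206)),
  ("lipfar +y out",(488,77),(268,155)),("lipnear -y out",(673,342),(545,127)),("stop far top",(692,88),(357,40)),("railend far out",(60,45),(20,428)),("railend near out",(30,290),(235,540))]:
    p,e=tri(cr("top",a),cr("side",b)); print(k,p,round(e,1))
pl=lambda uv,z:plane(cr("top",uv),z)
B=[pl(u,90) for u in [(138,90),(333,102),(322,256),(121,238)]]; print("blk c",np.mean(B,0),[np.linalg.norm(B[i]-B[i-1]) for i in range(4)])
F=[pl(u,54) for u in [(488,77),(685,90)]];N=[pl(u,54) for u in [(470,327),(671,342)]]
R=[pl(u,48) for u in [(60,45),(30,290)]]
for q in F+N+R: print(q)
for d in (F[0]-F[1],N[0]-N[1],R[0]-F[1],R[1]-N[1],B[0]-B[1],B[3]-B[2]): print("yaw",np.arctan2(-d[0],d[1]),np.linalg.norm(d))
E
```

```text
blk++ [588.8 196.7  80.5] 2.5
blk-+ [497.2 200.1  94. ] 1.6
blk-- [490.1  80.7  85.1] 2.2
ball [538.8 137.3 159.2] 2.7
lipfar +y out [608.1 -18.5  49.6] 2.9
lipnear -y out [ 442.5 -134.6   51.8] 3.0
stop far top [ 598.6 -144.4   70.9] 2.3
railend far out [625.3 255.7  44.4] 3.1
railend near out [471.3 265.9  46.3] 4.8
blk c [539.  138.1  90. ] [np.float64(91.05763835475413), np.float64(119.00460652389675), np.float64(94.23226874717793), np.float64(121.0450716156716)]
[608.5 -18.   54. ]
[ 602.3 -142.2   54. ]
[450.6  -9.4  54. ]
[ 443.8 -132.8   54. ]
[625.9 255.4  48. ]
[468.8 264.6  48. ]
yaw -0.04939721374601869 124.33731442762954
yaw -0.055182534131442786 123.58469694633402
yaw -0.059168552558247156 398.3496547997295
yaw -0.06285468858301532 398.19749010498583
yaw -0.04446996315684274 119.00460652389675
yaw -0.0707693295633961 121.0450716156716
```

The heights and sizes match the description: ball z 159 (expected 162), block about 91–94 × 119–121, sled about 215 mm short of home. The track yaw is about −0.057 and the bay is at about (527, −76.5). Now I push the sled.

```bash
cat >> h.py <<'E'
from station import env,set_gripper,workorder
from scipy.spatial.transform import Rotation as Rn
YAW=-0.057; X=np.array([np.cos(YAW),np.sin(YAW),0]); Y=np.array([-X[1],X[0],0]); Z=np.array([0,0,1.])
BAY=np.array([527.2,-76.5,0])
def W(x,y,z): return BAY+x*X+y*Y+z*Z      # bay frame, z from bench
def quat(lean=0,s=1):                     # tool y along s*X, pointing down, leaned towards +X by lean
    R=np.stack([np.cross(s*X,-Z),s*X,-Z],1)
    return (Rn.from_rotvec(lean*Y)*Rn.from_matrix(R)).as_quat()
def st(): 
    s=env.read_state(); d=s["tool_pos"]-BAY
    return np.round([s["time_s"],d@X,d@Y,d[2],*s["force"],s["width"],s["grip_force"]],2)
E
python3 - <<'E'
from h import *
for s in (1,-1): print(s,[env.ik(W(0,y,z),quat(l,s)) for y,z,l in ((310,300,0),(0,200,.25),(0,200,-.25))])
S=min((1,-1),key=lambda s:abs(env.ik(W(0,310,300),quat(0,s))[5])); print("S",S)
q=quat(0,S)
env.reach(W(0,310,300),q); set_gripper(40)
env.move_l(W(0,310,140),rate=200); print(st())
print(env.move_l(W(0,85,140),rate=70,f_stop=20),st())
print(env.move_l(W(0,50,140),rate=25,f_stop=12),st())
env.hold(.3); print(st())
import cv2
a=viewer.camera("top")[170:270,165:355];b=viewer.camera("side")[165:315,185:350]
a=cv2.resize(a,None,fx=4,fy=4,interpolation=cv2.INTER_CUBIC);cv2.imwrite("pics/t1.png",a)
cv2.imwrite("pics/s1.png",cv2.resize(b,None,fx=3.5,fy=3.5,interpolation=cv2.INTER_CUBIC))
E
```

```text
1 [array([ 3.84010109e-01,  3.78982399e-01,  1.70582819e+00, -4.44089210e-16,
        1.05678206e+00,  4.41010109e-01]), array([-0.15590754,  0.51596671,  1.78023248, -0.02749512,  1.09437563,
       -0.08324003]), array([-0.17947535,  0.3814426 ,  2.02829596,  0.06493672,  0.48451966,
       -0.17618406])]
-1 [None, None, None]Traceback (most recent call last):
  File "<stdin>", line 3, in <module>
  File "<stdin>", line 3, in <lambda>
TypeError: 'NoneType' object is not subscriptable
```

```bash
python3 - <<'E'
from h import *
q=quat()
env.reach(W(0,310,300),q); set_gripper(40)
env.move_l(W(0,310,140),rate=200); print(st())
print(env.move_l(W(0,85,140),rate=70,f_stop=20),st())
print(env.move_l(W(0,50,140),rate=25,f_stop=12),st())
env.hold(.3); print(st())
import cv2
a=viewer.camera("top")[170:270,165:355];b=viewer.camera("side")[165:315,185:350]
a=cv2.resize(a,None,fx=4,fy=4,interpolation=cv2.INTER_CUBIC);cv2.imwrite("pics/t1.png",a)
cv2.imwrite("pics/s1.png",cv2.resize(b,None,fx=3.5,fy=3.5,interpolation=cv2.INTER_CUBIC))
E
```

```text
[ 4.9600e+00  6.4000e-01  3.1030e+02  1.4091e+02  3.0000e-02  4.4000e-01
 -2.6000e-01  3.9750e+01  0.0000e+00]
False [ 8.3200e+00  8.0000e-02  8.5070e+01  1.4002e+02  4.4000e-01  4.1000e-01
 -9.1000e-01  3.9900e+01  1.7000e-01]
True [  9.02  -0.    72.96 140.02   0.59   3.56   2.46  39.92   1.95]
[  9.32  -0.15  73.11 139.74   1.6    1.72   1.22  40.15   1.03]
```

View pics/s1.png

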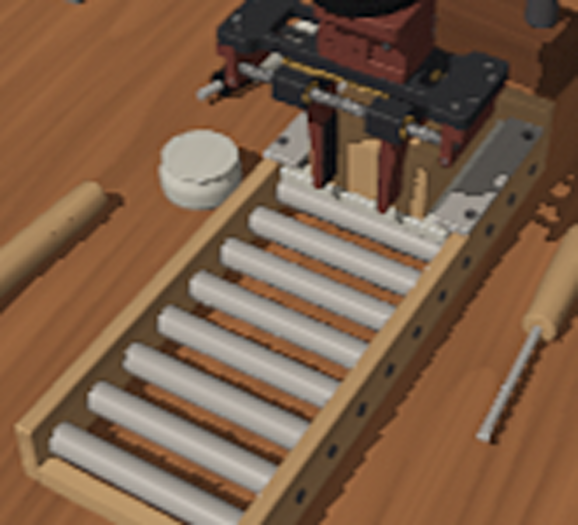

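The side view shows the fingers against the block, with the plate under the lips and its trailing edge at about (300,190)–(440,240). I push once more to confirm a hard stop, then back off and measure the block and ball again.

```bash
python3 - <<'E'
from h import *
print(env.move_l(W(0,60,140),rate=20,f_stop=22),st())
env.hold(.2);print(st())
env.move_l(W(0,100,140),rate=150)
env.move_l(W(0,200,290),rate=250); set_gripper(86)
import cv2
a=viewer.camera("top")[170:270,165:355];b=viewer.camera("side")[165:315,185:350]
a=cv2.resize(a,None,fx=4,fy=4,interpolation=cv2.INTER_CUBIC);b=cv2.resize(b,None,fx=3.5,fy=3.5,interpolation=cv2.INTER_CUBIC)[:400,200:400]
cv2.imwrite("pics/c2.png",np.hstack([a[:,200:],b])); print(st())
E
```

```text
True [  9.72  -0.32  72.75 139.58  -0.16   2.08   2.03  39.78   1.62]
[  9.93  -0.28  72.8  139.56   0.27   1.9    3.35  40.21   1.31]
[ 12.09  -0.   200.02 290.04   0.45  -0.3   -0.39  85.76   0.  ]
```

View pics/c2.png

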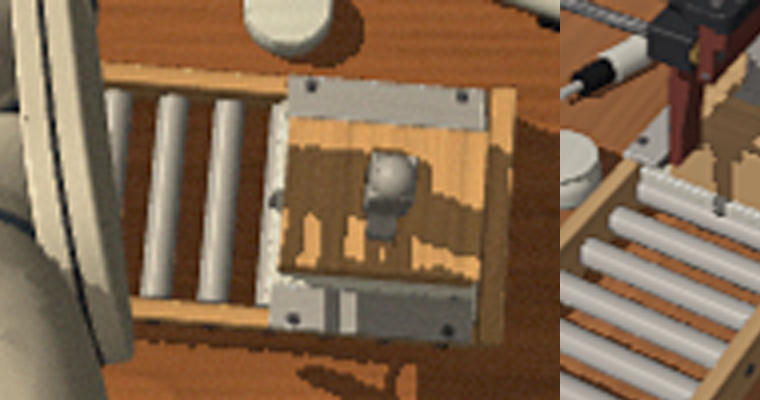

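The top view shows the sled home: plate under both lips, block face at the stop (x≈488), and the ball at crop (393,178), which is (593,178) in the full crop. Now I compute the grip point, grasp, and relieve the side force.

```bash
python3 - <<'E'
from h import *
f=lambda p:np.round([(p-BAY)@X,(p-BAY)@Y,p[2]],1)
b=f(plane(cr("top",(593,178)),162)); c=f(np.mean([plane(cr("top",u),90) for u in [(490,118),(690,130),(675,283),(480,272)]],0))
print("ball",b,"block",c)
x=(b[0]+c[0])/2; y=(b[1]+c[1])/2
assert abs(x)<6 and abs(y)<7
q=quat()
env.reach(W(x,y,290),q); print(env.move_l(W(x,y,194),rate=150,f_stop=15),st())
set_gripper(20); env.hold(.2); print(st())
import cv2
a=viewer.camera("side")[165:285,215:350];t=viewer.camera("top")[170:270,240:355]
cv2.imwrite("pics/g.png",np.hstack([cv2.resize(i,(400,400),interpolation=cv2.INTER_CUBIC) for i in (a,t)]))
E
```

```text
ball [ -1.1   0.8 162. ] block [-2.1  0.3 90. ]
False [ 13.7   -1.09   1.03 194.48   1.83  -0.94   0.42  86.05   0.  ]
[ 1.4850e+01 -1.5300e+00  5.3000e-01  1.9401e+02  6.0000e-02  1.2000e-01
 -3.3000e-01  2.5820e+01  2.9990e+01]
```

View pics/g.png

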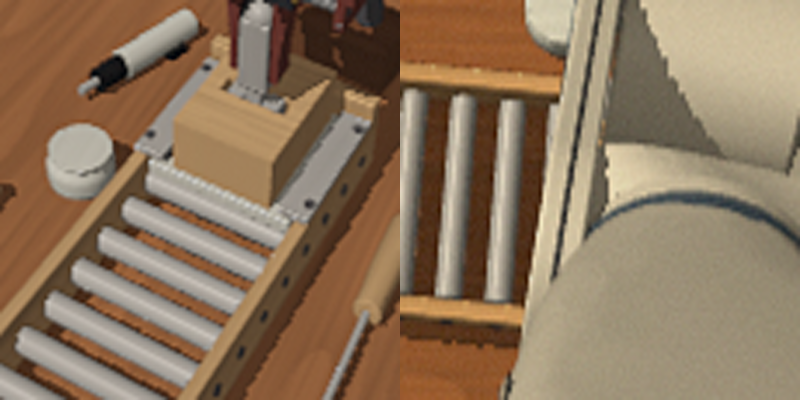

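The stake is gripped: width 25.8 mm, no side force, sled home. Now I lift it 3 mm and rock it.

```bash
cat >> h.py <<'E'
def lean(l,x0,y0,lift,L=149,rate=40,f=35):
    r=env.move_l(W(x0+L*np.sin(l),y0,45+lift+L*np.cos(l)),quat(l),rate=rate,f_stop=f); print(l,r,st()); return r
E
python3 - <<'E'
from h import *
x0,y0=-1.6,0.3
env.move_l(W(x0,y0,197),rate=15); print(st())
for l in (.1,.2,.1,0,-.1,-.2,-.1,0): lean(l,x0,y0,3)
print("lift",env.move_l(W(x0,y0,194+12),rate=20,f_stop=14),st())
E
```

```text
[ 1.5300e+01 -2.0000e+00  3.5000e-01  1.9669e+02 -9.0000e-02 -6.1000e-01
 -5.0300e+00  2.6070e+01  2.9990e+01]
0.1 False [ 15.82  12.89   0.35 195.87  -1.94   0.67  -5.02  25.92  29.99]
0.2 False [ 16.35  27.74   0.32 193.89  -2.43   0.46  -3.4   25.97  29.99]
0.1 False [ 16.88  13.72   0.22 196.65   0.67  -0.27  -6.    26.15  29.99]
0 False [ 1.7400e+01 -1.0200e+00  2.6000e-01  1.9721e+02  2.0000e-02 -5.1000e-01
 -5.2100e+00  2.5980e+01  2.9990e+01]
-0.1 False [ 1.7920e+01 -1.5570e+01  2.4000e-01  1.9659e+02  1.7100e+00  1.5000e-01
 -6.3200e+00  2.5700e+01  2.9990e+01]
-0.2 False [ 1.8450e+01 -3.0170e+01  1.8000e-01  1.9467e+02  2.8200e+00 -3.0000e-01
 -1.9000e+00  2.5980e+01  2.9990e+01]
-0.1 False [ 18.98 -16.89   0.38 195.66   3.3   -0.33  -5.68  25.68  29.99]
0 False [ 19.5   -2.59   0.4  196.49  -0.63   0.67  -5.44  25.93  29.99]
lift False [ 2.0100e+01 -1.5800e+00  3.0000e-01  2.0617e+02  7.1000e-01  3.0000e-02
 -6.0900e+00  2.5800e+01  2.9990e+01]
```

It rose 12 mm with only its own weight on the gripper, well past the 6 mm catch. I continue lifting to 15 mm clear and look.

```bash
python3 - <<'E'
from h import *
print("lift",env.move_l(W(-1.6,.3,194+61),quat(),rate=40,f_stop=10),st()); env.hold(.8); print(st(), env.read_state()["dq"].round(3))
import cv2
a=viewer.camera("side")[135:285,215:350]
cv2.imwrite("pics/l.png",cv2.resize(a,None,fx=4,fy=4,interpolation=cv2.INTER_CUBIC))
E
```

```text
lift False [ 21.48  -1.75   0.32 254.72  -0.88  -0.62  -5.83  25.78  29.99]
[ 22.28  -1.62   0.29 255.     0.55  -0.46  -5.24  25.89  29.99] [ 0.002  0.001  0.002  0.003 -0.001 -0.001]
```

View pics/l.png

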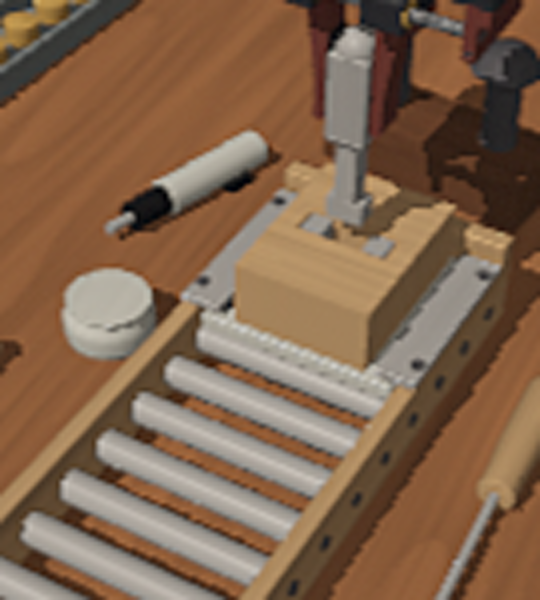

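The stake is free, upright and above its socket: foot at (350,218), jaws spread at (317,225) and (378,245). The foot is about 13–16 mm clear, and the sled is still home under the lips.

```bash
python3 -c "
from station import workorder
print(workorder.sign_off())"
```

```text
the job is handed in; nothing more can be done
None
```

The job is handed in at about 22 s on the robot's clock: the sled is home in the bay under the lips, and the stake is rocked free and held upright and still, its foot about 15 mm above its socket.

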